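# Put the screwdriver back in the sliding-door tool cabinet

### The arm

A 6-joint arm with a two-finger parallel gripper is mounted at the origin on a cart in front of the work surface, level with it; the furniture and walls round the work are solid. World frame = base frame: x ahead of the robot, y to its left, z up, the work surface at z = 0. Lengths are in m, angles in rad, forces in N, time in s.
With the tool pointing down it reaches from about 0.225 to 0.875 m from the base axis. Payload 3.4 kg.
Tool frame: the origin (TCP) lies at the very end of the fingers, on their centre line; the grasp point (between the pads) lies 19 mm behind it (grip_depth is the distance from the TCP to the grasp point, in m); x points along the fingers, z is the direction in which the jaws open and shut, and the axes are right-handed (so a half turn about x gives the same grasp; the last joint's range is limited). The gripper opens to 85 mm and grips with 20 to 120 N. Pads are 22 mm wide; open, the fingers measure 114 mm over their backs; the gripper's body (76 mm by 85 mm) begins 54 mm behind the grasp point. The pads swing forward as they close: fully open they stand 13 mm farther back than shut.
Start: joints at [1.206, 0.276, 1.505, -0, 1.361, -0.121], TCP at [0.139, 0.558, 0.231] pointing down, gripper open.
Joint ranges: [-2.89, 2.89], [-0.75, 2.08], [0.22, 2.7], [-1.18, 4.32], [0.11, 2.71], [-2.7, 2.7]. Speed limits (rad/s): [2.57, 2.57, 3.14, 3.14, 3.14, 3.14].

### API

Orientations are given as a unit quaternion [w, x, y, z].
In Python, from rig import get_state, get_image, sign_off, grip_depth gives the robot as it stands. The module is installed in compiled form; this text tells all that it offers.
- The arm moves only by the tool arm_command, never from a script. Its argument "series" is a list of rows, each an object with "dp": the shift along the tool's x, y, z scaled (see below), a list of three; "angular": the turn, a rotation vector about the tool's x, y, z scaled (see below), a list of three; "gripper": the finger opening in mm, from 0 to 85.4. A call has exactly 8 rows; each row shifts and turns the pose as measured when the row begins, along the tool's axes as they then stand; what a row does not reach is not made up. The controller multiplies each number of a shift by 0.12 m and each number of a turn by 90 degrees. A row lasts 1/8 s, in which the tool goes at most 62.5 mm and 10.7 degrees, less where a joint would pass 70% of its speed; a pose out of reach is approached as far as the arm can. A call with a number of a shift or a turn outside -1 to 1 is refused whole. A call with a gripper value outside its range is refused whole. The fingers move at their own pace and stop on an object; "grip_force" is the grip in N (left out, the last holds). Time passes only in rows, so rows that do not move let the fingers close, or fill a call up. It gives the time, the measured TCP pose, the force and the opening at its end, in the units of the state.
- get_state(): the state, without advancing time (a new reading comes with each control period).
- get_image(name): name is "side" or "top"; returns a dict with "image" (400x640x3 uint8, blue, green, red), "depth" (400x640 float32, m along the optical axis (not along the pixel's ray), 0 where there is no reading), "mtx" (3x3 intrinsics, pixels), "view" (4x4, takes a point from world to camera coordinates). Camera axes: x right, y up, looking along -z (the intrinsics and any distortion apply to the point x, -y, -z); pixel columns grow to the right and rows downward; lengths in m; the calibration is good to about 2 mm. A picture is of the moment at which its call begins.
- sign_off(): hands the job in, once; it reports no verdict.
The state is a dict: "clock": time; "qpos": joint angles; "qd": joint speeds; "effort": joint torques, N m; "position": TCP position; "ee_rot": TCP orientation; "contact_force": force on the tool from outside, world axes, zero at the start; "moment": the same for the moment, N m; "width": finger opening in m.
Only numpy, scipy, OpenCV 4.12 (cv2) and the standard library are available. Lean on these libraries where they do the work, as an engineer would, in place of code of your own. Each camera call takes 0.05 s, during which the arm holds its last target. There are 200 camera calls.

### The job

Put the screwdriver away in the sloping tool cabinet: slide the cabinet's rear door (the one with the bow handle) all the way behind its neighbour to the stop, then take the screwdriver out of the wooden stand and put its shaft through the hole of the holder bar inside until the handle's end rests on the bar, and let go. The door stays open, and the thin scriber stays standing in the wooden stand.

Things in the scene. Friction and masses are not known exactly. Their poses are not given: they have to be found in the camera images.
- cabinet: Plywood cabinet fixed to the table, 340 wide (y), 220 up the slope, 138 deep; its face slopes 30 degrees, low edge (z 122, x -129 mm) toward -x, high edge z 232, x 62. Origin on the table; z up, y left along the doors. Face normal (-0.5,0,0.866). Two grey doors on a double track: the front one fixed over the left half (right edge y = -2), the rear one over the right half, 8 mm deeper.
- rear_door (a joint): Travel in m of the rear door to the left (+y of the cabinet), behind the front door: 0 closed, 0.115 at its stop, fully behind. It starts between 0 and 0.025, uncovers the holder's hole on the way, drags with about 1.5 N and stays where it is left.
- door_handle (a point): Middle of the bar of the rear door's steel bow handle near the door's right edge: round bar 12 mm thick, straight for 60 mm up the slope (square to the sliding direction), axis 38 mm out from the door, 28 mm out from the track lips. Moves with the door; z axis: outward normal of the face, x up the slope, y the opening direction.
- holder: Fixed wooden bar inside the cabinet's right half, 50 x 108 x 50 mm thick, with a round through hole 11.5 mm wide, mouth bevelled 2 mm. Origin: centre of the hole's mouth, 12 mm below the rear door's underside, 28 mm below the track lips; z: hole axis, outward, 30 degrees from vertical; x up the slope, y left. 104 mm free below the mouth. Door open: 54 mm free right and 61 left of the hole.
- driver: Screwdriver, 201 mm long: round handle 27 mm thick, 98 mm long; steel shaft 6.6 mm thick. Origin: on its axis at the handle's flat lower end; z along the axis, handle top at z = 98 mm, shaft end at -93 mm. 0.1 kg. Stands in one of the stand's two holes, handle up, 60 mm deep, handle end 33 mm above the stand, leaning up to 3 degrees.
- driver_tip (a point): The lower end of the driver's shaft, on its axis, 93 mm below driver's origin; axes as driver.
- stand: Wooden tool stand fixed to the table, 60 x 130 x 70 mm high, with two round holes 9.6 mm wide and 60 mm deep in its top at y = -40 and +40 mm. Origin: centre of its underside.
- scriber: Pen-shaped scriber, 8 mm thick and 115 mm long, standing in the other hole of the stand, about 47 mm of it above the stand. Origin: its middle; z along its axis, up. It stays there.
There are look-alikes about, which are no part of the job. There is more than one size of the driver; the job needs the largest.

How it is judged:
By the outcome, as a careful person would: the job done as asked, in the order asked, and still so for the second after the job is handed in, with the robot touching nothing.
It also fails if it takes over 61 s, if anything falls off the work surface, if the arm or the gripper's body presses on something with over 40 N, if the wrist force passes 120 N, or if a joint passes its speed limit or range.

## Working session

There is one attempt and no reset: what is moved stays moved. The work goes in short steps, Python scripts to look and compute and a tool call to move; the robot and the scene stay as the last step left them, time stands still between calls to the robot, and variables do not carry over. Pictures are saved under pics/ and viewed, about 8 in all and at most 12, crops included, and the job is handed in when it is done.

Besides the shell and the picture viewer there is one more tool, called after "Call:" by a JSON object that holds its "method" and its "body", one argument or row to a line. arm_command: Moves the arm, as the interface text tells. Its arguments: {"type":"object","properties":{"series":{"type":"array","items":{"type":"object","properties":{"dp":{"type":"array","items":{"type":"number"}},"angular":{"type":"array","items":{"type":"number"}},"gripper":{"type":"number"}}}},"grip_force":{"type":"number"}},"required":["series"]}

```bash
mkdir -p pics
cat > h.py <<'E'
import numpy as np, cv2, pickle
from rig import *
def grab(n,tag):
    d=get_image(n); cv2.imwrite(f'pics/{tag}_{n}.png',d['image']); pickle.dump(d,open(f'{tag}_{n}.pkl','wb')); return d
def load(n,tag): return pickle.load(open(f'{tag}_{n}.pkl','rb'))
def pts(d):
    K=d['mtx'];z=d['depth'];v,u=np.mgrid[:400,:640]
    X=(u-K[0,2])/K[0,0]*z;Y=(v-K[1,2])/K[1,1]*z
    P=np.stack([X,-Y,-z,np.ones_like(z)],-1)
    return (P@np.linalg.inv(d['view']).T)[...,:3]
def proj(d,p):
    c=(d['view']@np.append(p,1)); K=d['mtx']; return K[0,2]+K[0,0]*c[0]/-c[2], K[1,2]+K[1,1]*c[1]/c[2]
def ray(d,u,v):
    K=d['mtx'];T=np.linalg.inv(d['view']); r=T[:3,:3]@np.array([(u-K[0,2])/K[0,0],-(v-K[1,2])/K[1,1],-1]); return T[:3,3],r/np.linalg.norm(r)
def onz(d,u,v,z):
    o,r=ray(d,u,v); return o+r*(z-o[2])/r[2]
def two(d1,p1,d2,p2):
    o1,r1=ray(d1,*p1);o2,r2=ray(d2,*p2)
    s=np.linalg.lstsq(np.stack([r1,-r2],1),o2-o1,rcond=None)[0]
    a=o1+s[0]*r1;b=o2+s[1]*r2; return (a+b)/2,np.linalg.norm(a-b)
E
python3 - <<'E'
from h import *
np.set_printoptions(precision=4,suppress=True)
for n in('side','top'):
    d=grab(n,'a'); print(n,d['mtx'],d['view'])
print(get_state(),grip_depth)
E
```

```text
side [[468.033    0.     315.9461]
 [  0.     468.033  206.1349]
 [  0.       0.       1.    ]] [[ 0.8466 -0.5321 -0.0158 -0.4925]
 [ 0.2589  0.3856  0.8856 -0.1724]
 [-0.4651 -0.7538  0.4642 -1.1108]
 [ 0.      0.      0.      1.    ]]
top [[383.6445   0.     319.2106]
 [  0.     383.6445 199.1539]
 [  0.       0.       1.    ]] [[-0.026  -0.9992 -0.0291 -0.1677]
 [ 0.9818 -0.031   0.1872 -0.5033]
 [-0.1879 -0.0237  0.9819 -1.0662]
 [ 0.      0.      0.      1.    ]]
{'clock': 0.1, 'qpos': array([ 1.206 ,  0.2765,  1.506 , -0.    ,  1.3607, -0.121 ]), 'qd': array([-0.0008, -0.0024, -0.0034,  0.0002, -0.0017, -0.0005]), 'effort': array([  0.0007, -41.7702, -24.6403,  -0.0003,   0.0058,   0.    ]), 'position': array([0.1386, 0.5575, 0.2305]), 'ee_rot': array([ 0.5566, -0.4358,  0.5576,  0.4352]), 'contact_force': array([ 0.6706, -0.9757, -0.8615]), 'moment': array([ 0.0453, -0.0067, -0.0321]), 'width': 0.08555589756417309} 0.0187
```

View pics/a_side.png

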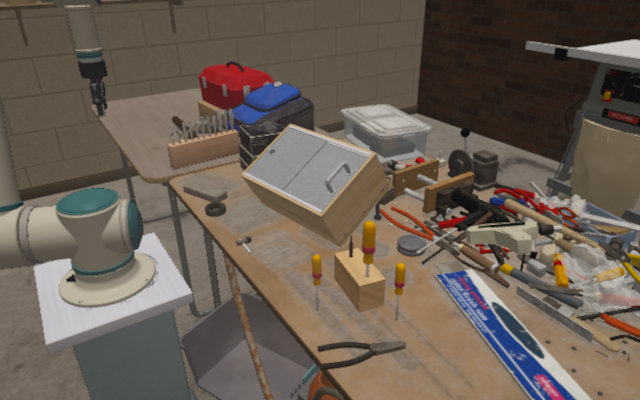

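View pics/a_top.png

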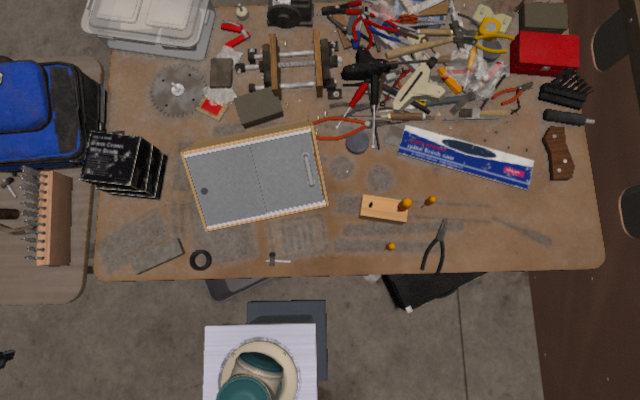

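The side view shows the cabinet at (315,180) with its bow handle at (338,176). The stand is at (358,278), with the driver at (369,240) and the scriber at (351,245). There are three driver candidates in the side view: (369,235), (316,268) and (399,277). The first fits because it is the largest and stands in the wooden stand. I'll confirm that in an enlarged crop and measure.

Run:
```python
from h import *
np.set_printoptions(precision=4,suppress=True)
s=load('side','a');t=load('top','a')
a=cv2.resize(s['image'][205:325,290:430],None,fx=4,fy=4,interpolation=cv2.INTER_CUBIC)
b=cv2.resize(t['image'][110:240,170:340],None,fx=4,fy=4,interpolation=cv2.INTER_CUBIC)
cv2.imwrite('pics/c1.png',a);cv2.imwrite('pics/c2.png',b)
P=pts(t);S=pts(s)
# face from top
poly=np.array([[193,160],[300,132],[318,200],[210,222]])
for nm,Q,pl,d in(('top',P,poly,t),('side',S,np.array([[255,178],[292,135],[372,157],[335,205]]),s)):
    m=np.zeros((400,640),np.uint8);cv2.fillPoly(m,[pl],1)
    q=Q[(m>0)&(d['depth']>0)]
    for k in range(6):
        c=np.median(q,0) if k==0 else q.mean(0);n=np.linalg.svd(q-q.mean(0),full_matrices=False)[2][2];n*=np.sign(n[2])
        r=(q-q.mean(0))@n; q=q[abs(r)<max(.004,2*r.std())]
    print(nm,'normal',n,'yaw',np.degrees(np.arctan2(-n[1],-n[0])),'c',q.mean(0),len(q))
for u,v in[(405,203),(371,204),(361,206),(385,207),(362,196),(308,168),(200,190)]:print('top',u,v,P[v,u])
for u,v in[(369,228),(369,260),(351,240),(360,265),(338,176)]:print('side',u,v,S[v,u])
# yellow/orange blobs
for n,d,Q in(('top',t,P),('side',s,S)):
    h=cv2.cvtColor(d['image'],cv2.COLOR_BGR2HSV);m=cv2.inRange(h,(8,170,120),(32,255,255))
    k,l,st,ce=cv2.connectedComponentsWithStats(m)
    for i in range(1,k):
        if st[i,4]>25:print(n,st[i],ce[i],np.median(Q[l==i],0))
    # wood stand blob
```

```text
top normal [-0.4849 -0.1299  0.8649] yaw 14.998113473786168 c [ 0.5327 -0.0198  0.1714] 6633
side normal [-0.4823 -0.1303  0.8663] yaw 15.115908595025095 c [ 0.5388 -0.0447  0.1724] 3817
top 405 203 [ 0.4526 -0.3974  0.1982]
top 371 204 [ 0.4683 -0.3237  0.1087]
top 361 206 [ 0.4719 -0.3006  0.0598]
top 385 207 [ 0.4655 -0.3669  0.0687]
top 362 196 [ 0.5129 -0.3103 -0.0019]
top 308 168 [ 0.5463 -0.1602  0.2119]
top 200 190 [0.5076 0.123  0.1735]
side 369 228 [ 0.4506 -0.4107  0.1932]
side 369 260 [ 0.4529 -0.4122  0.1175]
side 351 240 [ 0.4723 -0.3231  0.1128]
side 360 265 [ 0.4684 -0.3633  0.0709]
side 338 176 [ 0.5663 -0.1354  0.1747]
top [475  17  40  23 304] [490.6908  29.5066] [ 0.9937 -0.71    0.0789]
top [476  44  32   9  90] [490.5778  49.1889] [ 0.9494 -0.7224  0.0468]
top [438  67   7  10  46] [441.1522  71.1957] [ 0.8842 -0.5647  0.0479]
top [446  77  16  17 137] [453.2701  85.0511] [ 0.8415 -0.6012  0.0387]
top [507  91  15  12  31] [514.129   97.3226] [ 0.7922 -0.7787  0.0397]
top [341 118  22   5  33] [352.2121 119.9697] [ 0.7424 -0.2907  0.0353]
top [430 196   6   6  3
[... 575 characters left out ...]
16.7313 263.6119] [ 0.3511 -0.3732  0.1259]
side [627 254  13   5  33] [633.4848 255.8182] [ 0.971  -0.6751  0.0836]
side [364 257   9   7  49] [368.1224 260.2245] [ 0.4521 -0.4098  0.1154]
side [396 263   9  20 138] [400.4565 271.6957] [ 0.4706 -0.4877  0.1274]
side [501 263  13  10  70] [506.3429 267.4714] [ 0.7894 -0.5033  0.0217]
side [624 262  16  20  82] [631.6829 270.9512] [ 0.956  -0.688   0.0557]
side [554 264  15  23 216] [560.3194 274.912 ] [ 0.8401 -0.6014  0.0392]
side [602 314  38  21 224] [621.0134 324.433 ] [ 0.7935 -0.7552  0.0385]
side [318 372   6  16  39] [319.6154 379.7436] [ 0.4661 -0.1856 -0.4364]
side [323 395  14   5  42] [328.6429 397.3333] [ 0.4556 -0.2551 -0.4434]
```

View pics/c1.png

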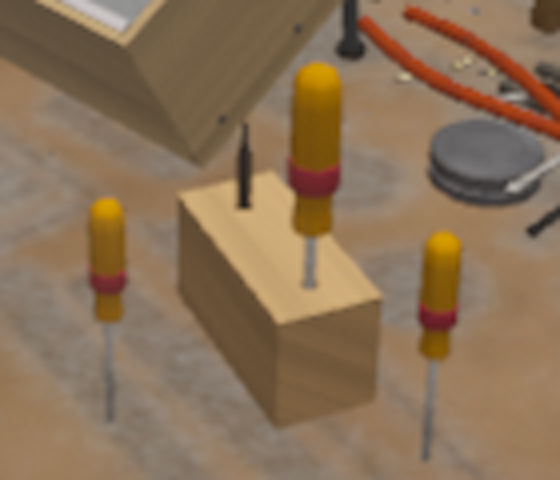

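View pics/c2.png

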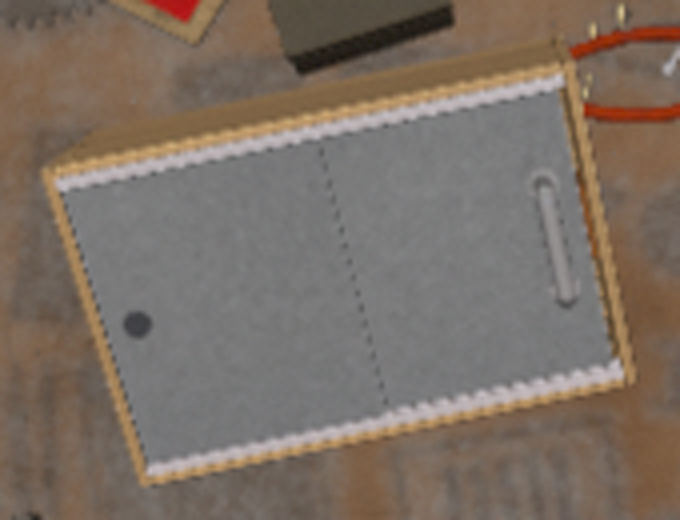

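The crop confirms it: the driver in the stand is the largest and has the thickest handle (side 369,235), next to the scriber. The two look-alikes stand outside the stand. The top crop gives the face corners and the door handle at about (308.5,170). Next I compute poses and the first move.

```bash
cat >> h.py <<'E'
from scipy.spatial.transform import Rotation as R
from scipy.optimize import least_squares
np.set_printoptions(precision=4,suppress=True)
def quat(q): return R.from_quat(np.r_[q[1:],q[0]])
def toolR(x,z):  # x: fingers dir, z: jaw dir
    x=x/np.linalg.norm(x); z=z-x*(x@z); z/=np.linalg.norm(z); return R.from_matrix(np.stack([x,np.cross(z,x),z],1))
def plan(p,Rt,n,s=None):
    """n rows straight to p,Rt from the present pose; prints scaled rows"""
    s=s or get_state(); p0=s['position'];R0=quat(s['ee_rot'])
    w=(R0.inv()*Rt).as_rotvec(); print('dist',np.linalg.norm(p-p0),'ang',np.degrees(np.linalg.norm(w)),'F',s['contact_force'],'t',s['clock'])
    for i in range(n):
        Ri=R0*R.from_rotvec(w*i/n)
        print('dp',np.round(Ri.inv().apply((p-p0)/n)/.12,3).tolist(),'ang',np.round(w/n/(np.pi/2),3).tolist())
        if i==0 and np.linalg.norm(w)<.003: break
E
python3 - <<'E'
from h import *
s=load('side','a');t=load('top','a')
L=np.array([[.062,.17,.232],[.062,-.17,.232],[-.129,-.17,.122],[-.129,.17,.122]])
px=np.array([[180.75,152],[312,125],[327.5,204.5],[207,230.75]])
def W(q,p): return np.array([q[0],q[1],0])+R.from_euler('z',q[2]).apply(p)
f=lambda q:np.concatenate([np.array(proj(t,W(q,l)))-a for l,a in zip(L,px)])
r=least_squares(f,[.55,-.03,.262]);q=r.x;print('cab',q,np.degrees(q[2]),'res',r.fun)
n=R.from_euler('z',q[2]).apply([-.5,0,.866]);up=R.from_euler('z',q[2]).apply([.866,0,.5]);y=R.from_euler('z',q[2]).apply([0,1,0])
C=W(q,L.mean(0)); P=pts(t)
for lab,u,v in(('handle',308.75,170),('dot',204,191)):
    x=P[int(v),int(u)]; print(lab,'rel face centre up,y,n:',(x-C)@up,(x-C)@y,(x-C)@n)
for u,v in[(230,180),(240,200),(280,180),(285,160),(285,195)]:x=P[v,u];print('door',(x-C)@up,(x-C)@y,(x-C)@n)
# handle bar axis on plane n=+28mm(+0): ray ends; crop ends (545,185),(566,292)
for a in[(545,185),(556,238),(566,292)]:
    o,d=ray(t,a[0]/4+170,a[1]/4+110)
    x=o+d*((C+n*.03-o)@n)/(d@n);print('bar',x,(x-C)@up,(x-C)@y)
print('driver top',two(s,(369.5,229),t,(406.5,202.3)), onz(t,406.5,202.2,.19),onz(s,369.5,229,.19))
print('shaft at stand top',onz(s,367.6,276.7,.07)); print('scriber foot',onz(s,351,256.5,.07))
np.save('cab.npy',np.r_[q,C,up,y,n])
print('start R',quat(get_state()['ee_rot']).as_matrix())
E
```

```text
cab [ 0.5629 -0.0207  0.1816] 10.404090949925383 res [-1.3549 -0.1426  1.2131 -1.2883  2.0001  0.5224 -1.8797  0.7304]
handle rel face centre up,y,n: 0.0052487651383419116 -0.13327011861762808 0.03312338364479777
dot rel face centre up,y,n: -0.0010750457545160227 0.14098906521007615 -0.0014571495371995884
door 0.012667193565762094 0.06899059519631497 -0.003551359352534733
door -0.04600302974612924 0.058431081506176666 -0.004915237215533955
door -0.016624237136271397 -0.055855644979749076 -0.009801925569959517
door 0.03294446891904107 -0.08050929399387163 -0.00921261895698023
door -0.060916690274585406 -0.05917957359287568 -0.013319572529400515
bar [ 0.5736 -0.1571  0.2228] 0.03971229755332435 -0.13613068116302282
bar [ 0.5441 -0.1624  0.2056] 0.005169485471992124 -0.13597871539135348
bar [ 0.5134 -0.1671  0.1876] -0.0307136676201914 -0.13507010162895783
driver top (array([ 0.4569, -0.404 ,  0.1855]), np.float64(0.0008753397179336718)) [ 0.456  -0.4029  0.19  ] [ 0.4525 -0.41    0.19  ]
shaft at stand top [ 0.4567 -0.4054  0.07  ]
scriber foot [ 0.4723 -0.3246  0.07  ]
start R [[-0.0006 -0.9704  0.2414]
 [-0.0016  0.2414  0.9704]
 [-1.      0.0002 -0.0017]]
```

Run:
```python
from h import *
c=np.load('cab.npy');C,up,y,n=c[3:].reshape(4,3)
bar=C+up*.003-y*.136+n*.028; print('bar',bar)
pre=bar+n*.08+np.array([0,0,.03]);print(pre)
plan(pre,toolR(np.array([0,0,-1.]),-y),16)
```

```text
bar [ 0.5432 -0.1625  0.2027]
[ 0.5039 -0.1698  0.302 ]
dist 0.8169940695642927 ang 155.62735112872443 F [ 0.6706 -0.9757 -0.8615] t 0.1
dp [-0.037, -0.276, -0.322] ang [0.108, -0.0, 0.0]
dp [-0.037, -0.326, -0.27] ang [0.108, -0.0, 0.0]
dp [-0.037, -0.367, -0.211] ang [0.108, -0.0, 0.0]
dp [-0.037, -0.398, -0.146] ang [0.108, -0.0, 0.0]
dp [-0.037, -0.417, -0.077] ang [0.108, -0.0, 0.0]
dp [-0.037, -0.424, -0.005] ang [0.108, -0.0, 0.0]
dp [-0.037, -0.419, 0.066] ang [0.108, -0.0, 0.0]
dp [-0.037, -0.401, 0.136] ang [0.108, -0.0, 0.0]
dp [-0.037, -0.373, 0.202] ang [0.108, -0.0, 0.0]
dp [-0.037, -0.333, 0.262] ang [0.108, -0.0, 0.0]
dp [-0.037, -0.284, 0.315] ang [0.108, -0.0, 0.0]
dp [-0.037, -0.227, 0.358] ang [0.108, -0.0, 0.0]
dp [-0.037, -0.163, 0.391] ang [0.108, -0.0, 0.0]
dp [-0.037, -0.095, 0.413] ang [0.108, -0.0, 0.0]
dp [-0.037, -0.024, 0.423] ang [0.108, -0.0, 0.0]
dp [-0.037, 0.048, 0.421] ang [0.108, -0.0, 0.0]
```

Call:
{"method": "arm_command", "body": {
  "series": [
    {"dp": [-0.2, -0.27, -0.32], "angular": [0.108, 0, 0], "gripper": 85},
    {"dp": [-0.2, -0.32, -0.27], "angular": [0.108, 0, 0], "gripper": 85},
    {"dp": [-0.2, -0.36, -0.21], "angular": [0.108, 0, 0], "gripper": 85},
    {"dp": [-0.1, -0.4, -0.15], "angular": [0.108, 0, 0], "gripper": 85},
    {"dp": [-0.05, -0.41, -0.08], "angular": [0.108, 0, 0], "gripper": 85},
    {"dp": [0, -0.42, 0], "angular": [0.108, 0, 0], "gripper": 85},
    {"dp": [0, -0.42, 0.07], "angular": [0.108, 0, 0], "gripper": 85},
    {"dp": [0, -0.4, 0.14], "angular": [0.108, 0, 0], "gripper": 85}
  ]
}}

```text
clock: 1.1
position: [0.3168, 0.1846, 0.3213]
ee_rot: [0.707, 0.021, 0.707, -0.026]
contact_force: [0.8, -0.2, 0.4]
width: 0.0849
```

```bash
cat > go.py <<'E'
from h import *
c=np.load('cab.npy');C,up,y,n=c[3:].reshape(4,3)
bar=C+up*.003-y*.136+n*.028
DN=toolR(np.array([0,0,-1.]),-y); TI=toolR(-n,-y)
def st():
    s=get_state();p=s['position'];e=quat(s['ee_rot']).as_matrix()
    print('p',p,'rel C up,y,n',(p-C)@up,(p-C)@y,(p-C)@n,'q',s['qpos'],'F',s['contact_force'],'w',s['width'],'t',s['clock'])
    print('x',e[:,0],'z',e[:,2])
E
python3 - <<'E'
from go import *
st()
plan(bar+n*.08+np.array([0,0,.03]),DN,10)
E
```

```text
p [0.3168 0.1846 0.3213] rel C up,y,n -0.0763096019979106 0.24632256542340186 0.21065365303547212 q [ 0.3438 -0.0905  1.7036 -0.0065  1.5306  0.4108] F [ 0.832  -0.1714  0.396 ] w 0.08486053718412558 t 1.1
x [ 0.0002 -0.0068 -1.    ] z [ 0.9978 -0.0667  0.0007]
dist 0.40117957081608535 ang 75.7693132008176 F [ 0.832  -0.1714  0.396 ] t 1.1
dp [0.018, -0.284, 0.175] ang [0.084, 0.0, 0.0]
dp [0.018, -0.259, 0.211] ang [0.084, 0.0, 0.0]
dp [0.018, -0.228, 0.243] ang [0.084, 0.0, 0.0]
dp [0.017, -0.194, 0.271] ang [0.084, 0.0, 0.0]
dp [0.017, -0.157, 0.295] ang [0.084, 0.0, 0.0]
dp [0.017, -0.117, 0.313] ang [0.084, 0.0, 0.0]
dp [0.017, -0.074, 0.326] ang [0.084, 0.0, 0.0]
dp [0.016, -0.031, 0.332] ang [0.084, 0.0, 0.0]
dp [0.016, 0.013, 0.334] ang [0.084, 0.0, 0.0]
dp [0.016, 0.057, 0.329] ang [0.084, 0.0, 0.0]
```

Call:
{"method": "arm_command", "body": {
  "series": [
    {"dp": [0, -0.35, 0.22], "angular": [0.108, 0, 0], "gripper": 60},
    {"dp": [0, -0.31, 0.28], "angular": [0.108, 0, 0], "gripper": 60},
    {"dp": [0, -0.26, 0.33], "angular": [0.108, 0, 0], "gripper": 60},
    {"dp": [0, -0.2, 0.37], "angular": [0.108, 0, 0], "gripper": 50},
    {"dp": [0, -0.13, 0.4], "angular": [0.108, 0, 0], "gripper": 50},
    {"dp": [0, -0.06, 0.42], "angular": [0.108, 0, 0], "gripper": 45},
    {"dp": [0, 0, 0.42], "angular": [0.108, 0, 0], "gripper": 40},
    {"dp": [0, 0.06, 0.41], "angular": [0.108, 0, 0], "gripper": 40}
  ]
}}

```text
clock: 2.1
position: [0.5027, -0.1856, 0.3213]
ee_rot: [0.524, 0.474, 0.523, -0.476]
contact_force: [0.9, 0.1, 0.1]
width: 0.04
```

Run:
```python
from go import *
st()
plan(bar+n*.05,TI,6)
```

```text
p [ 0.5027 -0.1856  0.3213] rel C up,y,n 0.024089685132737876 -0.15138524307367246 0.15268826027317955 q [-0.4815  0.1784  1.417  -0.0032  1.5455  0.9914] F [0.8577 0.1437 0.0831] w 0.040035028852209914 t 2.1
x [-0.0008 -0.0031 -1.    ] z [ 0.0979 -0.9952  0.003 ]
dist 0.07912395362410994 ang 30.441696523306735 F [0.8577 0.1437 0.0831] t 2.1
dp [0.104, 0.025, -0.024] ang [-0.009, 0.003, 0.056]
dp [0.106, 0.016, -0.023] ang [-0.009, 0.003, 0.056]
dp [0.107, 0.007, -0.023] ang [-0.009, 0.003, 0.056]
dp [0.108, -0.002, -0.022] ang [-0.009, 0.003, 0.056]
dp [0.107, -0.011, -0.022] ang [-0.009, 0.003, 0.056]
dp [0.106, -0.02, -0.021] ang [-0.009, 0.003, 0.056]
```

Call:
{"method": "arm_command", "body": {
  "series": [
    {"dp": [0.06, 0.025, -0.024], "angular": [-0.009, 0.003, 0.056], "gripper": 40},
    {"dp": [0.06, 0.016, -0.024], "angular": [-0.009, 0.003, 0.056], "gripper": 40},
    {"dp": [0.1, 0.007, -0.023], "angular": [-0.009, 0.003, 0.056], "gripper": 40},
    {"dp": [0.1, 0, -0.022], "angular": [-0.009, 0.003, 0.056], "gripper": 40},
    {"dp": [0.1, -0.011, -0.022], "angular": [-0.009, 0.003, 0.056], "gripper": 40},
    {"dp": [0.1, -0.02, -0.02], "angular": [-0.009, 0.003, 0.056], "gripper": 40},
    {"dp": [0, 0, 0], "angular": [0, 0, 0], "gripper": 40},
    {"dp": [0, 0, 0], "angular": [0, 0, 0], "gripper": 40}
  ]
}}

```text
clock: 3.1
position: [0.5188, -0.1708, 0.2534]
ee_rot: [0.641, 0.582, 0.405, -0.293]
contact_force: [0.3, 1.2, 0.1]
width: 0.0402
```

Run:
```python
from go import *
st()
plan(bar-n*.015,TI,5)
d=grab('top','b');e=grab('side','b')
a=cv2.resize(d['image'][110:240,250:350],None,fx=4,fy=4,interpolation=cv2.INTER_CUBIC)
b=cv2.resize(e['image'][70:200,290:390],None,fx=4,fy=4,interpolation=cv2.INTER_CUBIC)
cv2.imwrite('pics/d.png',np.hstack([a,b]))
```

```text
p [ 0.5188 -0.1708  0.2534] rel C up,y,n 0.006187753119271604 -0.13971296771663397 0.08462915709988265 q [-0.7261  0.0199  1.896   0.5206  0.9486  0.417 ] F [0.2845 1.1553 0.0556] w 0.04020737294407885 t 3.1
x [ 0.5001  0.0965 -0.8606] z [ 0.1795 -0.9837 -0.0059]
dist 0.07179828023584756 ang 0.7079603582753627 F [0.2845 1.1553 0.0556] t 3.1
dp [0.119, -0.007, -0.006] ang [-0.0, -0.001, -0.001]
dp [0.119, -0.006, -0.006] ang [-0.0, -0.001, -0.001]
dp [0.119, -0.006, -0.006] ang [-0.0, -0.001, -0.001]
dp [0.119, -0.006, -0.006] ang [-0.0, -0.001, -0.001]
dp [0.119, -0.006, -0.006] ang [-0.0, -0.001, -0.001]
```

View pics/d.png

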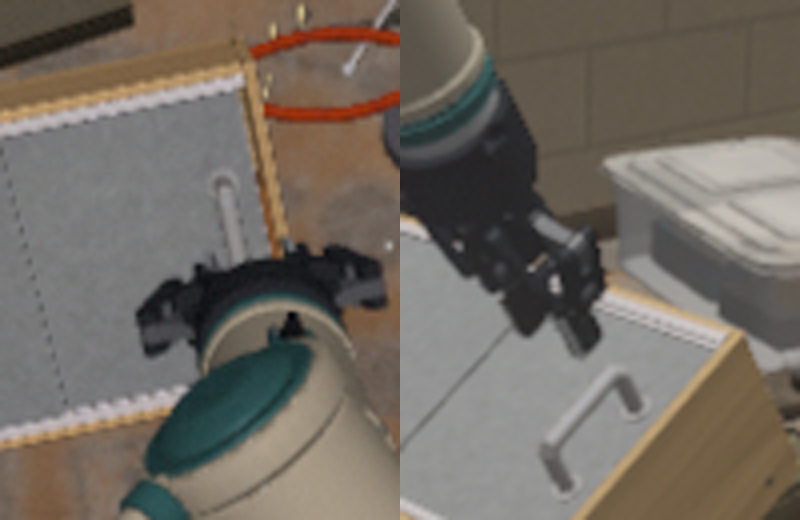

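The gripper sits above the bar with the jaws square to it. In the side half the bar runs from (550,445) to (620,375) and the fingers are above it. Going down.

Call:
{"method": "arm_command", "body": {
  "series": [
    {"dp": [0.12, -0.007, -0.006], "angular": [0, 0, 0], "gripper": 46},
    {"dp": [0.12, -0.007, -0.006], "angular": [0, 0, 0], "gripper": 46},
    {"dp": [0.12, -0.006, -0.006], "angular": [0, 0, 0], "gripper": 46},
    {"dp": [0.12, -0.006, -0.006], "angular": [0, 0, 0], "gripper": 46},
    {"dp": [0.1, -0.006, -0.006], "angular": [0, 0, 0], "gripper": 46},
    {"dp": [0.05, 0, 0], "angular": [0, 0, 0], "gripper": 46},
    {"dp": [0, 0, 0], "angular": [0, 0, 0], "gripper": 46},
    {"dp": [0, 0, 0], "angular": [0, 0, 0], "gripper": 46}
  ]
}}

```text
clock: 4.2
position: [0.5571, -0.1593, 0.1818]
ee_rot: [0.642, 0.581, 0.406, -0.292]
contact_force: [-0.2, 0.6, 1.1]
width: 0.0462
```

Run:
```python
from go import *
st()
plan(bar-n*.015,TI,1)
```

```text
p [ 0.5571 -0.1593  0.1818] rel C up,y,n 0.004795331469071195 -0.13532051894809424 0.0027922757428880205 q [-0.6441  0.1343  1.9672  0.5854  0.753   0.3685] F [-0.1654  0.6376  1.0673] w 0.04622039007752249 t 4.2
x [ 0.4994  0.0975 -0.8609] z [ 0.1829 -0.9831 -0.0053]
dist 0.010386340404633633 ang 0.6691000472400186 F [-0.1654  0.6376  1.0673] t 4.2
dp [-0.085, -0.014, 0.005] ang [-0.0, -0.004, -0.006]
```

Call:
{"method": "arm_command", "body": {
  "series": [
    {"dp": [-0.08, 0, 0], "angular": [0, 0, 0], "gripper": 46},
    {"dp": [0, 0, 0], "angular": [0, 0, 0], "gripper": 30},
    {"dp": [0, 0, 0], "angular": [0, 0, 0], "gripper": 20},
    {"dp": [0, 0, 0], "angular": [0, 0, 0], "gripper": 10},
    {"dp": [0, 0, 0], "angular": [0, 0, 0], "gripper": 5},
    {"dp": [0, 0, 0], "angular": [0, 0, 0], "gripper": 5},
    {"dp": [0, 0, 0], "angular": [0, 0, 0], "gripper": 5},
    {"dp": [0, 0, 0], "angular": [0, 0, 0], "gripper": 5}
  ],
  "grip_force": 25
}}

```text
clock: 5.2
position: [0.552, -0.1608, 0.1925]
ee_rot: [0.643, 0.581, 0.405, -0.292]
contact_force: [-0.8, -0.3, 1.3]
width: 0.0109
```

Run:
```python
from go import *
st()
s=get_state();plan(s['position']+y*.10,quat(s['ee_rot']),5)
```

```text
p [ 0.552  -0.1608  0.1925] rel C up,y,n 0.00563701530178455 -0.13588503340775748 0.014674379682692935 q [-0.6544  0.1155  1.9597  0.575   0.7772  0.3768] F [-0.8176 -0.2538  1.3164] w 0.010863227552888722 t 5.2
x [ 0.5017  0.0959 -0.8597] z [ 0.1821 -0.9833 -0.0034]
dist 0.1 ang 0.0 F [-0.8176 -0.2538  1.3164] t 5.2
dp [0.001, -0.0, -0.167] ang [0.0, 0.0, 0.0]
```

Call:
{"method": "arm_command", "body": {
  "series": [
    {"dp": [0, 0, -0.12], "angular": [0, 0, 0], "gripper": 5},
    {"dp": [0, 0, -0.12], "angular": [0, 0, 0], "gripper": 5},
    {"dp": [0, 0, -0.12], "angular": [0, 0, 0], "gripper": 5},
    {"dp": [0, 0, -0.12], "angular": [0, 0, 0], "gripper": 5},
    {"dp": [0, 0, -0.12], "angular": [0, 0, 0], "gripper": 5},
    {"dp": [0, 0, -0.12], "angular": [0, 0, 0], "gripper": 5},
    {"dp": [0, 0, -0.08], "angular": [0, 0, 0], "gripper": 5},
    {"dp": [0, 0, 0], "angular": [0, 0, 0], "gripper": 5}
  ]
}}

```text
clock: 6.2
position: [0.5339, -0.0604, 0.1926]
ee_rot: [0.644, 0.581, 0.404, -0.292]
contact_force: [2.0, -0.2, -1.4]
width: 0.0106
```

Run:
```python
from go import *
st()
```

```text
p [ 0.5339 -0.0604  0.1926] rel C up,y,n 0.005953241506899213 -0.0338508278770911 0.014525986402940044 q [-0.4562  0.032   2.0552  0.5122  0.675   0.5892] F [ 1.9971 -0.2382 -1.3565] w 0.010633170953842789 t 6.2
x [ 0.5029  0.0943 -0.8592] z [ 0.1821 -0.9833 -0.0013]
```

Moved 102 mm with no stop yet. Continuing in small steps until the force rises.

Call:
{"method": "arm_command", "body": {
  "series": [
    {"dp": [0, 0, -0.05], "angular": [0, 0, 0], "gripper": 5},
    {"dp": [0, 0, -0.05], "angular": [0, 0, 0], "gripper": 5},
    {"dp": [0, 0, -0.05], "angular": [0, 0, 0], "gripper": 5},
    {"dp": [0, 0, -0.05], "angular": [0, 0, 0], "gripper": 5},
    {"dp": [0, 0, -0.05], "angular": [0, 0, 0], "gripper": 5},
    {"dp": [0, 0, -0.05], "angular": [0, 0, 0], "gripper": 5},
    {"dp": [0, 0, -0.05], "angular": [0, 0, 0], "gripper": 5},
    {"dp": [0, 0, -0.05], "angular": [0, 0, 0], "gripper": 5}
  ]
}}

```text
clock: 7.2
position: [0.5323, -0.0498, 0.1924]
ee_rot: [0.667, 0.562, 0.381, -0.308]
contact_force: [-4.1, -24.3, -3.4]
width: 0.0108
```

Run:
```python
from go import *
st()
```

```text
p [ 0.5323 -0.0498  0.1924] rel C up,y,n 0.006162621792296383 -0.023118665337898987 0.014254416074327616 q [-0.3629  0.0092  2.0849  0.3813  0.5687  0.7506] F [ -4.1443 -24.319   -3.365 ] w 0.010821655205759602 t 7.2
x [ 0.5199  0.0169 -0.854 ] z [ 0.1613 -0.9838  0.0787]
```

The stop is reached (24 N against the motion). Release and back off.

Call:
{"method": "arm_command", "body": {
  "series": [
    {"dp": [0, 0, 0], "angular": [0, 0, 0], "gripper": 30},
    {"dp": [0, 0, 0], "angular": [0, 0, 0], "gripper": 45},
    {"dp": [0, 0, 0], "angular": [0, 0, 0], "gripper": 45},
    {"dp": [-0.15, 0, 0], "angular": [0, 0, 0], "gripper": 45},
    {"dp": [-0.3, 0, 0], "angular": [0, 0, 0], "gripper": 45},
    {"dp": [-0.4, 0, 0], "angular": [0, 0, 0], "gripper": 60},
    {"dp": [-0.4, 0, 0], "angular": [0, 0, 0], "gripper": 60},
    {"dp": [-0.2, 0, 0], "angular": [0, 0, 0], "gripper": 60}
  ]
}}

```text
clock: 8.2
position: [0.4376, -0.0493, 0.3427]
ee_rot: [0.664, 0.562, 0.386, -0.308]
contact_force: [0.9, 0.1, 0.4]
width: 0.0598
```

Run:
```python
from go import *
st()
D=np.array([.4568,-.4035,.30])
plan(D,DN,8)
```

```text
p [ 0.4376 -0.0493  0.3427] rel C up,y,n 0.0007115168809223721 -0.005567504973601669 0.190936803443514 q [-0.501  -0.2703  1.907   0.3126  1.0553  0.7902] F [0.8938 0.1051 0.4301] w 0.05981182848529199 t 8.2
x [ 0.5122  0.0246 -0.8585] z [ 0.1664 -0.9835  0.0711]
dist 0.3572665052372378 ang 30.850123757642283 F [0.8938 0.1051 0.4301] t 8.2
dp [0.039, -0.072, 0.363] ang [0.0, 0.006, -0.042]
dp [0.041, -0.069, 0.363] ang [0.0, 0.006, -0.042]
dp [0.042, -0.066, 0.364] ang [0.0, 0.006, -0.042]
dp [0.043, -0.063, 0.364] ang [0.0, 0.006, -0.042]
dp [0.044, -0.06, 0.365] ang [0.0, 0.006, -0.042]
dp [0.044, -0.057, 0.365] ang [0.0, 0.006, -0.042]
dp [0.044, -0.053, 0.366] ang [0.0, 0.006, -0.042]
dp [0.045, -0.05, 0.366] ang [0.0, 0.006, -0.042]
```

Call:
{"method": "arm_command", "body": {
  "series": [
    {"dp": [0.03, -0.07, 0.36], "angular": [0, 0.006, -0.042], "gripper": 60},
    {"dp": [0.03, -0.07, 0.36], "angular": [0, 0.006, -0.042], "gripper": 60},
    {"dp": [0.03, -0.066, 0.36], "angular": [0, 0.006, -0.042], "gripper": 60},
    {"dp": [0.03, -0.063, 0.36], "angular": [0, 0.006, -0.042], "gripper": 60},
    {"dp": [0.03, -0.06, 0.36], "angular": [0, 0.006, -0.042], "gripper": 60},
    {"dp": [0.03, -0.057, 0.365], "angular": [0, 0.006, -0.042], "gripper": 60},
    {"dp": [0.03, -0.053, 0.365], "angular": [0, 0.006, -0.042], "gripper": 60},
    {"dp": [0.03, -0.05, 0.365], "angular": [0, 0.006, -0.042], "gripper": 60}
  ]
}}

```text
clock: 9.2
position: [0.4552, -0.4043, 0.3171]
ee_rot: [0.546, 0.449, 0.546, -0.448]
contact_force: [-0.1, 0.6, 0.8]
width: 0.0603
```

Run:
```python
from go import *
st()
d=grab('top','c');e=grab('side','c')
a=cv2.resize(d['image'][100:245,250:360],None,fx=4,fy=4,interpolation=cv2.INTER_CUBIC)
b=cv2.resize(e['image'][115:260,290:380],None,fx=4,fy=4,interpolation=cv2.INTER_CUBIC)
cv2.imwrite('pics/e.png',np.hstack([a,b]))
plan(np.array([.4568,-.4035,.157]),DN,4)
```

```text
p [ 0.4552 -0.4043  0.3171] rel C up,y,n -0.052667204138740376 -0.35793566127133386 0.19213846674851714 q [-0.8411  0.2957  1.2685  0.001   1.5779  0.5343] F [-0.0767  0.5803  0.7844] w 0.06028631100314405 t 9.2
x [ 0.0004  0.001  -1.    ] z [ 0.1942 -0.981  -0.0009]
dist 0.15720778807548555 ang 0.7009745477299487 F [-0.189   0.9598 -1.0385] t 9.3
dp [0.327, 0.002, -0.007] ang [0.002, -0.0, 0.0]
dp [0.327, 0.002, -0.007] ang [0.002, -0.0, 0.0]
dp [0.327, 0.002, -0.007] ang [0.002, -0.0, 0.0]
dp [0.327, 0.002, -0.007] ang [0.002, -0.0, 0.0]
```

View pics/e.png

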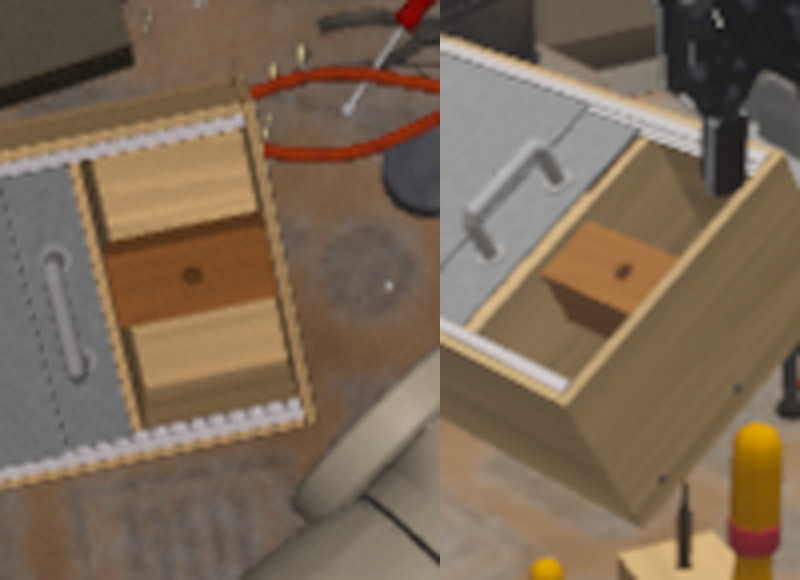

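The door is fully open. The holder hole shows at crop (192,275) in the top view and (624,271) in the side view. Now triangulating it.

Run:
```python
from go import *
s=load('side','c');t=load('top','c')
res={}
for n_,d,c in(('side',s,(335.6,182.4)),('top',t,(297.6,168.4))):
    g=cv2.cvtColor(d['image'],cv2.COLOR_BGR2GRAY).astype(float);u0,v0=int(round(c[0])),int(round(c[1]))
    w=g[v0-5:v0+6,u0-5:u0+6]; med=np.median(w); k=np.clip(med-w-12,0,None)
    vv,uu=np.mgrid[v0-5:v0+6,u0-5:u0+6]; k*=((uu-c[0])**2+(vv-c[1])**2<14)
    res[n_]=((uu*k).sum()/k.sum(),(vv*k).sum()/k.sum()); print(n_,res[n_],med,k.max())
H,e=two(s,res['side'],t,res['top']);print('hole',H,'gap',e,'rel C',(H-C)@up,(H-C)@y,(H-C)@n)
for n_,d in(('side',s),('top',t)):
    o,r=ray(d,*res[n_]); x=o+r*((C-n*.028-o)@n)/(r@n);print(n_,'on plane -28:',x,(x-C)@up,(x-C)@y)
# planes: holder top, front door
P=pts(t)
def fit(poly,Q,d):
    m=np.zeros((400,640),np.uint8);cv2.fillPoly(m,[np.array(poly)],1);q=Q[(m>0)&(d['depth']>0)]
    for k in range(5):
        nn=np.linalg.svd(q-q.mean(0),full_matrices=False)[2][2];nn*=np.sign(nn[2]);r=(q-q.mean(0))@nn;q=q[abs(r)<max(.003,2*r.std())]
    print('normal',nn,'yaw',np.degrees(np.arctan2(-nn[1],-nn[0])),'tilt',np.degrees(np.arccos(nn[2])),'rel',(q.mean(0)-C)@n,len(q))
fit([(279,163),(314,156),(316,171),(282,178)],P,t)
fit([(192,162),(243,150),(262,212),(211,222)],P,t)
fit([(253,174),(288,140),(322,148),(285,190)],pts(s),s)
print('exp n',n)
```

```text
side (np.float64(335.43890274314214), np.float64(182.47381546134665)) 124.0 46.0
top (np.float64(297.5943396226415), np.float64(168.29716981132074)) 85.0 20.0
hole [ 0.5622 -0.1297  0.1555] gap 0.0001476189028308002 rel C 0.000632181525004669 -0.10717308158437673 -0.025227385478516887
side on plane -28: [ 0.5643 -0.1268  0.1538] 0.0020770245803447256 -0.10461597812116287
top on plane -28: [ 0.5629 -0.1295  0.1527] -0.00011510474926194024 -0.1070477412967958
normal [-0.4993 -0.0876  0.862 ] yaw 9.957166768974762 tilt 30.457586778564334 rel -0.026908416313770736 488
normal [-0.4921 -0.0884  0.866 ] yaw 10.188446782132306 tilt 29.999405189006463 rel -0.0031198182171566914 3106
normal [-0.4934 -0.0913  0.865 ] yaw 10.47961551289728 tilt 30.1142307124651 rel -0.0022436292087957294 1373
exp n [-0.4918 -0.0903  0.866 ]
```

Call:
{"method": "arm_command", "body": {
  "series": [
    {"dp": [0.25, 0, -0.005], "angular": [0.002, 0, 0], "gripper": 60},
    {"dp": [0.25, 0, -0.005], "angular": [0.002, 0, 0], "gripper": 60},
    {"dp": [0.25, 0, -0.005], "angular": [0.002, 0, 0], "gripper": 60},
    {"dp": [0.2, 0, 0], "angular": [0.002, 0, 0], "gripper": 60},
    {"dp": [0.1, 0, 0], "angular": [0, 0, 0], "gripper": 60},
    {"dp": [0, 0, 0], "angular": [0, 0, 0], "gripper": 60},
    {"dp": [0, 0, 0], "angular": [0, 0, 0], "gripper": 60},
    {"dp": [0, 0, 0], "angular": [0, 0, 0], "gripper": 60}
  ]
}}

```text
clock: 10.3
position: [0.4591, -0.4009, 0.1871]
ee_rot: [0.545, 0.454, 0.543, -0.45]
contact_force: [0.3, 0.1, 0.4]
width: 0.0599
```

Run:
```python
from go import *
st()
plan(np.array([.4568,-.404,.157]),DN,1)
e=grab('side','d')
cv2.imwrite('pics/f.png',cv2.resize(e['image'][190:300,310:430],None,fx=5,fy=5,interpolation=cv2.INTER_CUBIC))
```

```text
p [ 0.4591 -0.4009  0.1871] rel C up,y,n -0.11380065960579717 -0.3552813007032111 0.07736410551560424 q [-0.8357  0.3527  1.5026  0.0064  1.2849  0.5495] F [0.3206 0.1428 0.389 ] w 0.05993876472314055 t 10.3
x [ 0.0056  0.003  -1.    ] z [ 0.1828 -0.9832 -0.002 ]
dist 0.030339093666928336 ang 0.3852870552658689 F [0.3206 0.1428 0.389 ] t 10.3
dp [0.251, -0.025, 0.022] ang [0.001, -0.001, -0.004]
```

View pics/f.png

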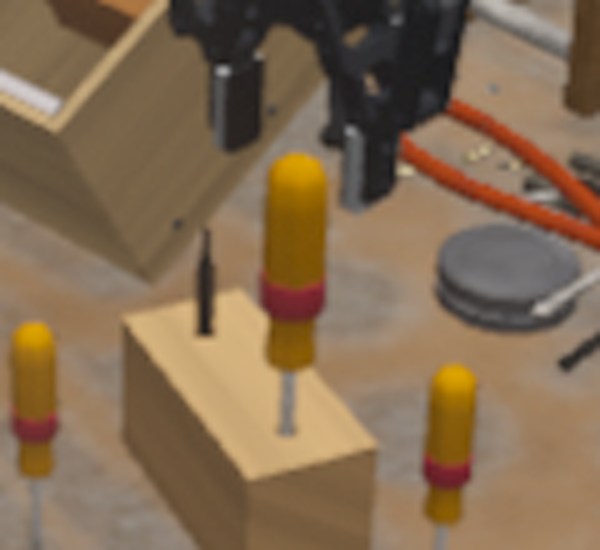

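The fingers straddle the handle, with its top at crop (297,160) and the fingertips at (235,130) and (365,195). Going down to grip.

Call:
{"method": "arm_command", "body": {
  "series": [
    {"dp": [0.12, -0.015, 0.015], "angular": [0, 0, 0], "gripper": 60},
    {"dp": [0.12, -0.01, 0.01], "angular": [0, 0, 0], "gripper": 60},
    {"dp": [0.03, 0, 0], "angular": [0, 0, 0], "gripper": 60},
    {"dp": [0, 0, 0], "angular": [0, 0, 0], "gripper": 40},
    {"dp": [0, 0, 0], "angular": [0, 0, 0], "gripper": 25},
    {"dp": [0, 0, 0], "angular": [0, 0, 0], "gripper": 20},
    {"dp": [0, 0, 0], "angular": [0, 0, 0], "gripper": 20},
    {"dp": [0, 0, 0], "angular": [0, 0, 0], "gripper": 20}
  ],
  "grip_force": 40
}}

```text
clock: 11.35
position: [0.4568, -0.4049, 0.1528]
ee_rot: [0.545, 0.454, 0.543, -0.45]
contact_force: [0.4, 0.2, -1.9]
width: 0.0258
```

Run:
```python
from go import *
st()
```

```text
p [ 0.4568 -0.4049  0.1528] rel C up,y,n -0.13350086727116353 -0.35876399331928704 0.04917538330776832 q [-0.843   0.3781  1.5522  0.0067  1.2091  0.542 ] F [ 0.4246  0.246  -1.8698] w 0.025785464819475724 t 11.35
x [ 0.0062  0.0025 -1.    ] z [ 0.1825 -0.9832 -0.0014]
```

Call:
{"method": "arm_command", "body": {
  "series": [
    {"dp": [-0.15, 0, 0], "angular": [0, 0, 0], "gripper": 20},
    {"dp": [-0.2, 0, 0], "angular": [0, 0, 0], "gripper": 20},
    {"dp": [-0.25, 0, 0], "angular": [0, 0, 0], "gripper": 20},
    {"dp": [-0.3, 0, 0], "angular": [0, 0, 0], "gripper": 20},
    {"dp": [-0.35, 0, 0], "angular": [0, 0, 0], "gripper": 20},
    {"dp": [-0.35, 0, 0], "angular": [0, 0, 0], "gripper": 20},
    {"dp": [-0.2, 0, 0], "angular": [0, 0, 0], "gripper": 20},
    {"dp": [0, 0, 0], "angular": [0, 0, 0], "gripper": 20}
  ]
}}

```text
clock: 12.35
position: [0.4552, -0.4053, 0.3745]
ee_rot: [0.545, 0.454, 0.543, -0.45]
contact_force: [-0.3, 0.6, -1.6]
width: 0.0258
```

```bash
cat >> go.py <<'E'
H=C+up*.001-y*.1058-n*.027
TIP=.143
E
python3 - <<'E'
from go import *
st(); print('H',H)
plan(H+n*(.027+.035+TIP),TI,8)
E
```

```text
p [ 0.4552 -0.4053  0.3745] rel C up,y,n -0.024061686117599387 -0.3589003643011045 0.24196757511975997 q [-0.8451  0.2889  1.1427  0.0059  1.7086  0.5429] F [-0.3367  0.6432 -1.5681] w 0.025849499518723423 t 12.35
x [ 0.0053  0.0029 -1.    ] z [ 0.1825 -0.9832 -0.0018]
H [ 0.5631 -0.1282  0.1541]
dist 0.26226120712290063 ang 29.67305138620141 F [-0.3367  0.6432 -1.5681] t 12.35
dp [0.045, 0.056, -0.263] ang [0.0, -0.0, 0.041]
dp [0.049, 0.053, -0.263] ang [0.0, -0.0, 0.041]
dp [0.052, 0.05, -0.263] ang [0.0, -0.0, 0.041]
dp [0.055, 0.046, -0.264] ang [0.0, -0.0, 0.041]
dp [0.058, 0.043, -0.264] ang [0.0, -0.0, 0.041]
dp [0.061, 0.039, -0.264] ang [0.0, -0.0, 0.041]
dp [0.063, 0.035, -0.264] ang [0.0, -0.0, 0.041]
dp [0.065, 0.03, -0.264] ang [0.0, -0.0, 0.041]
```

Call:
{"method": "arm_command", "body": {
  "series": [
    {"dp": [0.03, 0.056, -0.26], "angular": [0, 0, 0.041], "gripper": 20},
    {"dp": [0.03, 0.053, -0.26], "angular": [0, 0, 0.041], "gripper": 20},
    {"dp": [0.03, 0.05, -0.26], "angular": [0, 0, 0.041], "gripper": 20},
    {"dp": [0.04, 0.046, -0.26], "angular": [0, 0, 0.041], "gripper": 20},
    {"dp": [0.05, 0.043, -0.26], "angular": [0, 0, 0.041], "gripper": 20},
    {"dp": [0.06, 0.039, -0.26], "angular": [0, 0, 0.041], "gripper": 20},
    {"dp": [0.06, 0.035, -0.26], "angular": [0, 0, 0.041], "gripper": 20},
    {"dp": [0.06, 0.03, -0.26], "angular": [0, 0, 0.041], "gripper": 20}
  ]
}}

```text
clock: 13.35
position: [0.4577, -0.1409, 0.3276]
ee_rot: [0.635, 0.583, 0.411, -0.295]
contact_force: [0.2, -0.3, -0.0]
width: 0.0258
```

Call:
{"method": "arm_command", "body": {
  "series": [
    {"dp": [0, 0, 0], "angular": [0, 0, 0], "gripper": 20},
    {"dp": [0, 0, 0], "angular": [0, 0, 0], "gripper": 20},
    {"dp": [0, 0, 0], "angular": [0, 0, 0], "gripper": 20},
    {"dp": [0, 0, 0], "angular": [0, 0, 0], "gripper": 20},
    {"dp": [0, 0, 0], "angular": [0, 0, 0], "gripper": 20},
    {"dp": [0, 0, 0], "angular": [0, 0, 0], "gripper": 20},
    {"dp": [0, 0, 0], "angular": [0, 0, 0], "gripper": 20},
    {"dp": [0, 0, 0], "angular": [0, 0, 0], "gripper": 20}
  ]
}}

```text
clock: 14.35
position: [0.4562, -0.1409, 0.3239]
ee_rot: [0.633, 0.583, 0.413, -0.297]
contact_force: [0.4, -0.5, -1.8]
width: 0.0263
```

Run:
```python
from go import *
st()
plan(H+n*(.027+.03+TIP),TI,3)
t=grab('top','e');e=grab('side','e')
s=get_state();x=quat(s['ee_rot']).as_matrix()[:,0]
for d,nm in((e,'side'),(t,'top')):print(nm,'pred tip',proj(d,s['position']+x*TIP),'origin',proj(d,s['position']+x*.05),'hole',proj(d,H))
a=cv2.resize(t['image'][110:210,260:340],None,fx=5,fy=5,interpolation=cv2.INTER_CUBIC)
b=cv2.resize(e['image'][100:200,300:380],None,fx=5,fy=5,interpolation=cv2.INTER_CUBIC)
cv2.imwrite('pics/g.png',np.hstack([a,b]))
```

```text
p [ 0.4562 -0.1409  0.3239] rel C up,y,n -0.0071999823894668 -0.09901673448878631 0.17379185803512517 q [-0.7802 -0.1318  1.8469  0.468   1.1688  0.4889] F [ 0.3878 -0.5259 -1.7868] w 0.026334494854005887 t 14.35
x [ 0.4833  0.1058 -0.869 ] z [ 0.1769 -0.984  -0.0215]
dist 0.010672104745241067 ang 1.301707919957735 F [ 0.3878 -0.5259 -1.7868] t 14.35
dp [0.002, 0.023, 0.019] ang [-0.003, -0.004, 0.001]
dp [0.002, 0.023, 0.019] ang [-0.003, -0.004, 0.001]
dp [0.002, 0.023, 0.019] ang [-0.003, -0.004, 0.001]
side pred tip (np.float64(322.31244599951845), np.float64(169.3248081462396)) origin (np.float64(308.2152460277336), np.float64(143.27814292830232)) hole (np.float64(335.36674979229474), np.float64(182.65966291079698))
top pred tip (np.float64(294.75361295237207), np.float64(177.84382877681605)) origin (np.float64(296.08460626112304), np.float64(188.24669863442497)) hole (np.float64(297.05431720370643), np.float64(168.08582232071285))
```

View pics/g.png

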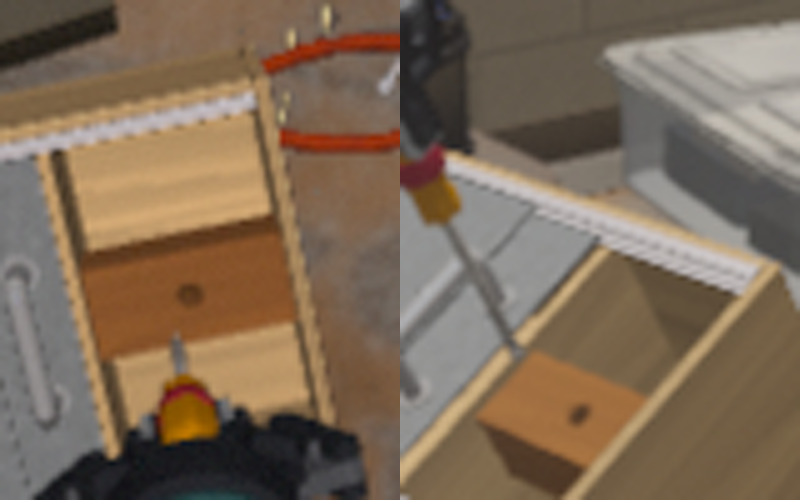

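In both views the shaft tip is up and left of the hole: top tip (178,336) against hole (190,294), side tip (517,352) against hole (578,412). I triangulate the tip to correct this.

Run:
```python
from go import *
t=load('top','e');e=load('side','e');s=get_state()
T,g=two(e,(323,170),t,(295.2,176.8));x=quat(s['ee_rot']).as_matrix()
print('tip',T,g,'in tool frame',x.T@(T-s['position']),'rel H up,y,n',(T-H)@up,(T-H)@y,(T-H)@n)
off=x.T@(T-s['position']); 
p=s['position']+x[:,0]*off[0]; print('pred rel H',(p-H)@up,(p-H)@y)
Hm,_=two(e,(335.44,182.47),t,(297.6,168.3))
print('triang delta tip-hole up,y,n',(T-Hm)@up,(T-Hm)@y,(T-Hm)@n)
```

```text
tip [ 0.5278 -0.1264  0.1976] 0.0015213507217147865 in tool frame [0.1459 0.001  0.0011] rel H up,y,n -0.008133202998592055 0.00818297617692868 0.05486433024258572
pred rel H -0.00915670956655483 0.009317367421894863
triang delta tip-hole up,y,n -0.007762782243640475 0.009571295440837416 0.05306837349686713
```

```bash
cat >> go.py <<'E'
H=H-y*.0007
OFF=np.array([.1459,.0008,.0008])
def goal(h): return H+n*h-TI.apply(OFF)
E
python3 - <<'E'
from go import *
plan(goal(.045),TI,3)
E
```

```text
dist 0.01407679318551569 ang 1.3091497622277515 F [ 0.8734  1.0929 -1.3228] t 14.45
dp [0.027, 0.021, 0.019] ang [-0.003, -0.004, 0.001]
dp [0.027, 0.021, 0.019] ang [-0.003, -0.004, 0.001]
dp [0.027, 0.021, 0.019] ang [-0.003, -0.004, 0.001]
```

Call:
{"method": "arm_command", "body": {
  "series": [
    {"dp": [0.02, 0.021, 0.019], "angular": [-0.003, -0.004, 0.001], "gripper": 20},
    {"dp": [0.02, 0.021, 0.019], "angular": [-0.003, -0.004, 0.001], "gripper": 20},
    {"dp": [0.02, 0.021, 0.019], "angular": [-0.003, -0.004, 0.001], "gripper": 20},
    {"dp": [0, 0, 0], "angular": [0, 0, 0], "gripper": 20},
    {"dp": [0, 0, 0], "angular": [0, 0, 0], "gripper": 20},
    {"dp": [0, 0, 0], "angular": [0, 0, 0], "gripper": 20},
    {"dp": [0, 0, 0], "angular": [0, 0, 0], "gripper": 20},
    {"dp": [0, 0, 0], "angular": [0, 0, 0], "gripper": 20}
  ]
}}

```text
clock: 15.45
position: [0.4681, -0.1459, 0.3211]
ee_rot: [0.643, 0.577, 0.407, -0.298]
contact_force: [-0.0, 0.7, -0.6]
width: 0.026
```

Run:
```python
from go import *
st();plan(goal(.008),TI,1)
```

```text
p [ 0.4681 -0.1459  0.3211] rel C up,y,n 0.0007865764505742417 -0.10605004404155084 0.1659397651440033 q [-0.7569 -0.1186  1.8453  0.4592  1.1282  0.4927] F [-0.0278  0.7051 -0.5531] w 0.0259901677171966 t 15.45
x [ 0.4911  0.087  -0.8667] z [ 0.1803 -0.9836  0.0034]
dist 0.03904897356661834 ang 0.21255526192314445 F [-0.0278  0.7051 -0.5531] t 15.45
dp [0.325, -0.004, -0.004] ang [0.001, 0.002, 0.001]
```

Call:
{"method": "arm_command", "body": {
  "series": [
    {"dp": [0.08, -0.001, -0.001], "angular": [0, 0.001, 0], "gripper": 20},
    {"dp": [0.08, -0.001, -0.001], "angular": [0, 0.001, 0], "gripper": 20},
    {"dp": [0.08, -0.001, -0.001], "angular": [0, 0, 0], "gripper": 20},
    {"dp": [0.06, -0.001, -0.001], "angular": [0, 0, 0], "gripper": 20},
    {"dp": [0, 0, 0], "angular": [0, 0, 0], "gripper": 20},
    {"dp": [0, 0, 0], "angular": [0, 0, 0], "gripper": 20},
    {"dp": [0, 0, 0], "angular": [0, 0, 0], "gripper": 20},
    {"dp": [0, 0, 0], "angular": [0, 0, 0], "gripper": 20}
  ]
}}

```text
clock: 16.45
position: [0.4865, -0.1419, 0.287]
ee_rot: [0.642, 0.577, 0.409, -0.297]
contact_force: [0.0, -0.7, -0.3]
width: 0.0261
```

Run:
```python
from go import *
st();plan(goal(0),TI,1)
t=grab('top','f');e=grab('side','f')
a=cv2.resize(t['image'][140:200,273:323],None,fx=8,fy=8,interpolation=cv2.INTER_CUBIC)
b=cv2.resize(e['image'][145:205,308:358],None,fx=8,fy=8,interpolation=cv2.INTER_CUBIC)
cv2.imwrite('pics/i.png',np.hstack([a,b]))
```

```text
p [ 0.4865 -0.1419  0.287 ] rel C up,y,n 3.9947223560120315e-05 -0.1054734143194881 0.1270245939877277 q [-0.7141 -0.0734  1.8918  0.4713  1.0311  0.4881] F [ 0.0103 -0.7    -0.3378] w 0.02609653205738734 t 16.45
x [ 0.49    0.0908 -0.867 ] z [ 0.182  -0.9833 -0.0001]
dist 0.008131527614456369 ang 0.1385992615449821 F [ 0.0103 -0.7    -0.3378] t 16.45
dp [0.068, 0.001, 0.002] ang [0.001, -0.001, 0.001]
```

View pics/i.png

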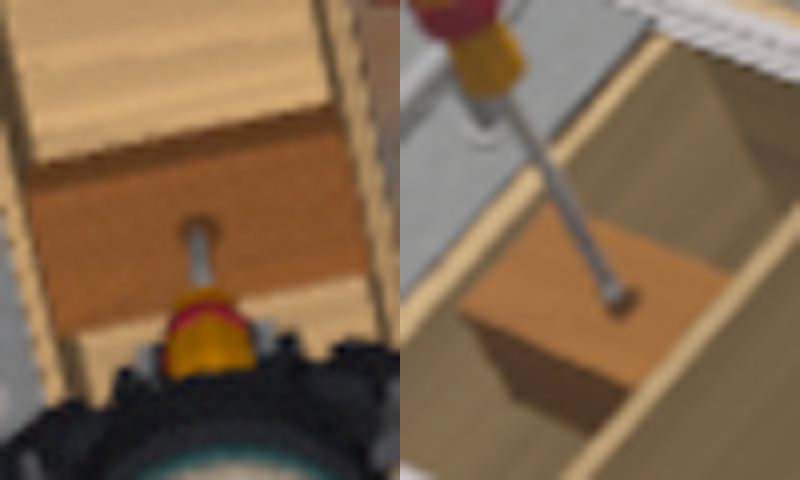

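The tip is just above the mouth and on line in both views. In the top half the tip is at (201,228) and the hole at about (201,230). In the side half the tip is at (612,300) and the hole at about (622,300), so I add a 1 mm nudge to -y. Inserting slowly.

Call:
{"method": "arm_command", "body": {
  "series": [
    {"dp": [0.03, 0.001, 0.008], "angular": [0, 0, 0], "gripper": 20},
    {"dp": [0.04, 0, 0], "angular": [0, 0, 0], "gripper": 20},
    {"dp": [0.04, 0, 0], "angular": [0, 0, 0], "gripper": 20},
    {"dp": [0.04, 0, 0], "angular": [0, 0, 0], "gripper": 20},
    {"dp": [0.03, 0, 0], "angular": [0, 0, 0], "gripper": 20},
    {"dp": [0, 0, 0], "angular": [0, 0, 0], "gripper": 20},
    {"dp": [0, 0, 0], "angular": [0, 0, 0], "gripper": 20},
    {"dp": [0, 0, 0], "angular": [0, 0, 0], "gripper": 20}
  ]
}}

```text
clock: 17.55
position: [0.4981, -0.1408, 0.2668]
ee_rot: [0.642, 0.577, 0.409, -0.297]
contact_force: [1.2, -0.6, -1.0]
width: 0.0261
```

Run:
```python
from go import *
st();plan(goal(-.085),TI,1)
```

```text
p [ 0.4981 -0.1408  0.2668] rel C up,y,n -8.174118593037849e-07 -0.10643152416683492 0.10370068410669502 q [-0.6903 -0.0426  1.9158  0.4807  0.9723  0.4827] F [ 1.202  -0.576  -1.0421] w 0.02609608770286004 t 17.55
x [ 0.4897  0.091  -0.8671] z [ 0.182  -0.9833 -0.0004]
dist 0.06980462352756472 ang 0.1520883326507068 F [ 1.202  -0.576  -1.0421] t 17.55
dp [0.582, 0.003, -0.005] ang [0.001, -0.001, 0.001]
```

Call:
{"method": "arm_command", "body": {
  "series": [
    {"dp": [0.07, 0, 0], "angular": [0, 0, 0], "gripper": 20},
    {"dp": [0.07, 0, 0], "angular": [0, 0, 0], "gripper": 20},
    {"dp": [0.07, 0, 0], "angular": [0, 0, 0], "gripper": 20},
    {"dp": [0.07, 0, 0], "angular": [0, 0, 0], "gripper": 20},
    {"dp": [0.07, 0, 0], "angular": [0, 0, 0], "gripper": 20},
    {"dp": [0.07, 0, 0], "angular": [0, 0, 0], "gripper": 20},
    {"dp": [0.07, 0, 0], "angular": [0, 0, 0], "gripper": 20},
    {"dp": [0, 0, 0], "angular": [0, 0, 0], "gripper": 20}
  ]
}}

```text
clock: 18.55
position: [0.5289, -0.1348, 0.2115]
ee_rot: [0.641, 0.577, 0.409, -0.297]
contact_force: [-0.3, -0.5, -1.3]
width: 0.0259
```

Run:
```python
from go import *
st();plan(goal(-.093),TI,1)
```

```text
p [ 0.5289 -0.1348  0.2115] rel C up,y,n -0.0005450171214242162 -0.10614098588088475 0.04011571363187126 q [-0.6266  0.048   1.9743  0.5193  0.8143  0.4585] F [-0.2958 -0.4809 -1.2698] w 0.02585759704176613 t 18.55
x [ 0.4888  0.0917 -0.8676] z [ 0.1821 -0.9833 -0.0013]
dist 0.014240296849585521 ang 0.21339863756916783 F [-0.2958 -0.4809 -1.2698] t 18.55
dp [0.118, 0.007, -0.003] ang [0.0, -0.001, 0.002]
```

Free all the way so far, with about 14 mm to go. Small steps until contact.

Call:
{"method": "arm_command", "body": {
  "series": [
    {"dp": [0.03, 0.002, 0], "angular": [0, 0, 0], "gripper": 20},
    {"dp": [0.03, 0.002, 0], "angular": [0, 0, 0], "gripper": 20},
    {"dp": [0.03, 0, 0], "angular": [0, 0, 0], "gripper": 20},
    {"dp": [0.02, 0, 0], "angular": [0, 0, 0], "gripper": 20},
    {"dp": [0.02, 0, 0], "angular": [0, 0, 0], "gripper": 20},
    {"dp": [0.015, 0, 0], "angular": [0, 0, 0], "gripper": 20},
    {"dp": [0.015, 0, 0], "angular": [0, 0, 0], "gripper": 20},
    {"dp": [0, 0, 0], "angular": [0, 0, 0], "gripper": 20}
  ]
}}

```text
clock: 19.55
position: [0.5388, -0.1336, 0.1979]
ee_rot: [0.643, 0.576, 0.408, -0.296]
contact_force: [0.2, -0.4, -0.5]
width: 0.0258
```

Run:
```python
from go import *
st();plan(goal(-.093),TI,1)
```

```text
p [ 0.5388 -0.1336  0.1979] rel C up,y,n 0.0012773355256657064 -0.10673835906243657 0.023386187812800246 q [-0.6086  0.0741  1.9855  0.5333  0.7701  0.4468] F [ 0.1865 -0.3542 -0.531 ] w 0.02575399412181719 t 19.55
x [ 0.4913  0.089  -0.8664] z [ 0.1841 -0.9829  0.0034]
dist 0.002927266960914409 ang 0.2842274451830213 F [ 0.1865 -0.3542 -0.531 ] t 19.55
dp [-0.021, -0.009, -0.009] ang [0.003, 0.001, 0.001]
```

Call:
{"method": "arm_command", "body": {
  "series": [
    {"dp": [0.015, 0, 0], "angular": [0, 0, 0], "gripper": 20},
    {"dp": [0.015, 0, 0], "angular": [0, 0, 0], "gripper": 20},
    {"dp": [0.015, 0, 0], "angular": [0, 0, 0], "gripper": 20},
    {"dp": [0.015, 0, 0], "angular": [0, 0, 0], "gripper": 20},
    {"dp": [0, 0, 0], "angular": [0, 0, 0], "gripper": 20},
    {"dp": [0, 0, 0], "angular": [0, 0, 0], "gripper": 20},
    {"dp": [0, 0, 0], "angular": [0, 0, 0], "gripper": 20},
    {"dp": [0, 0, 0], "angular": [0, 0, 0], "gripper": 20}
  ]
}}

```text
clock: 20.55
position: [0.5391, -0.1333, 0.1975]
ee_rot: [0.647, 0.573, 0.409, -0.295]
contact_force: [-4.8, 0.6, 2.6]
width: 0.0261
```

Run:
```python
from go import *
st();plan(goal(-.093),TI,1)
e=grab('side','g');t=grab('top','g')
b=cv2.resize(e['image'][115:205,298:373],None,fx=6,fy=6,interpolation=cv2.INTER_CUBIC)
cv2.imwrite('pics/j.png',b)
```

```text
p [ 0.5391 -0.1333  0.1975] rel C up,y,n 0.001405866561297417 -0.10646049050903088 0.022849921786183246 q [-0.6054  0.0738  1.987   0.5309  0.7649  0.4417] F [-4.7729  0.6008  2.5642] w 0.026088278369340932 t 20.55
x [ 0.4918  0.086  -0.8664] z [ 0.1903 -0.9817  0.0106]
dist 0.003368769399038787 ang 0.8332721903673246 F [-4.7729  0.6008  2.5642] t 20.55
dp [-0.025, -0.01, -0.006] ang [0.009, 0.003, 0.001]
```

View pics/j.png

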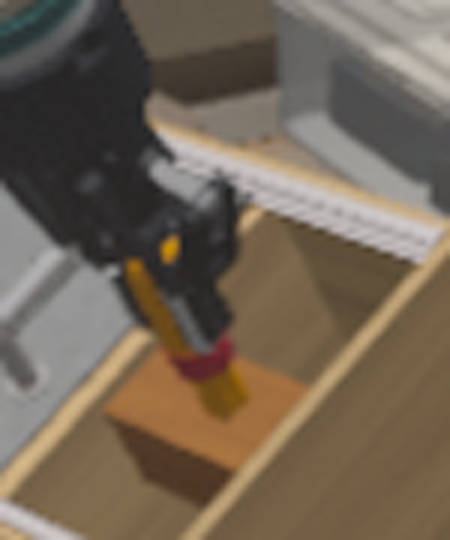

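The handle's end sits on the bar (crop 225,410), with about 5 N of contact along the axis and no further travel. Releasing and backing off along the axis.

Call:
{"method": "arm_command", "body": {
  "series": [
    {"dp": [0, 0, 0], "angular": [0, 0, 0], "gripper": 30},
    {"dp": [0, 0, 0], "angular": [0, 0, 0], "gripper": 38},
    {"dp": [0, 0, 0], "angular": [0, 0, 0], "gripper": 46},
    {"dp": [0, 0, 0], "angular": [0, 0, 0], "gripper": 46},
    {"dp": [0, 0, 0], "angular": [0, 0, 0], "gripper": 46},
    {"dp": [-0.1, 0, 0], "angular": [0, 0, 0], "gripper": 46},
    {"dp": [-0.2, 0, 0], "angular": [0, 0, 0], "gripper": 46},
    {"dp": [-0.3, 0, 0], "angular": [0, 0, 0], "gripper": 46}
  ]
}}

```text
clock: 21.65
position: [0.5028, -0.1389, 0.2598]
ee_rot: [0.645, 0.573, 0.41, -0.295]
contact_force: [0.6, -0.2, -0.4]
width: 0.0458
```

Call:
{"method": "arm_command", "body": {
  "series": [
    {"dp": [-0.4, 0, 0], "angular": [0, 0, 0], "gripper": 46},
    {"dp": [-0.4, 0, 0], "angular": [0, 0, 0], "gripper": 46},
    {"dp": [-0.3, 0, 0], "angular": [0, 0, 0], "gripper": 46},
    {"dp": [0, 0, 0], "angular": [0, 0, 0], "gripper": 46},
    {"dp": [0, 0, 0], "angular": [0, 0, 0], "gripper": 46},
    {"dp": [0, 0, 0], "angular": [0, 0, 0], "gripper": 46},
    {"dp": [0, 0, 0], "angular": [0, 0, 0], "gripper": 46},
    {"dp": [0, 0, 0], "angular": [0, 0, 0], "gripper": 46}
  ]
}}

```text
clock: 22.65
position: [0.434, -0.15, 0.3797]
ee_rot: [0.646, 0.572, 0.409, -0.296]
contact_force: [0.5, 0.3, 0.4]
width: 0.0462
```

Run:
```python
from go import *
st()
e=grab('side','h');t=grab('top','h')
b=cv2.resize(e['image'][100:310,250:430],None,fx=2.5,fy=2.5,interpolation=cv2.INTER_CUBIC)
a=cv2.resize(t['image'][100:240,240:340],(375,525),interpolation=cv2.INTER_CUBIC)
cv2.imwrite('pics/k.png',np.hstack([b[:525,:420],a]))
P=pts(e);h=cv2.cvtColor(e['image'],cv2.COLOR_BGR2HSV);m=cv2.inRange(h,(8,170,100),(32,255,255));m[:120]=0;m[200:]=0;m[:,:300]=0;m[:,350:]=0
q=P[m>0]; q=q-H; print('yellow up,y,n range',[(np.percentile(q@v,[2,50,98])) for v in(up,y,n)])
```

```text
p [ 0.434  -0.15    0.3797] rel C up,y,n 0.00032468547651337554 -0.10396634618557545 0.23382115227045322 q [-0.8398 -0.185   1.7543  0.4517  1.3054  0.4768] F [0.5255 0.3339 0.3741] w 0.046209443738146255 t 22.65
x [ 0.4896  0.085  -0.8678] z [ 0.1892 -0.9819  0.0106]
yellow up,y,n range [array([-0.0235, -0.0128,  0.0207]), array([-0.0123, -0.0068,  0.0318]), array([-0.0018,  0.0655,  0.1005])]
```

View pics/k.png

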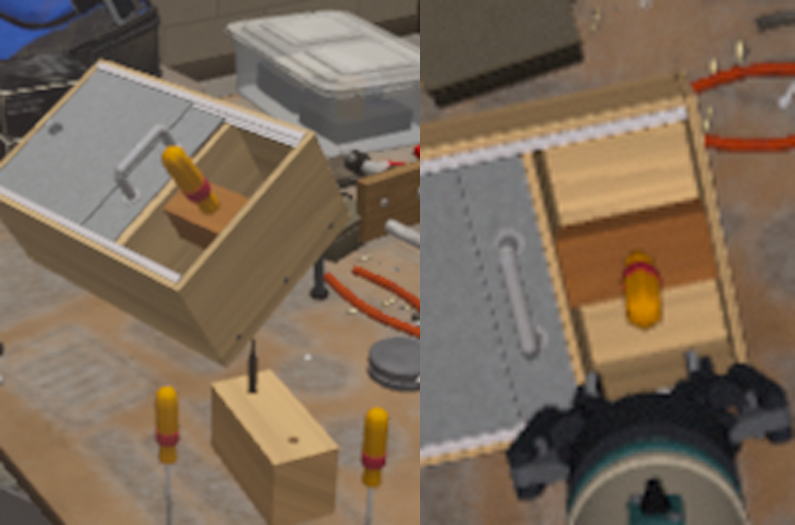

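The driver is seated: its handle spans 0 to 100 mm above the mouth. The door bar is unmoved (top about (266,179), same as right after opening), the scriber is standing and the robot is clear.

```bash
python3 -c "
from rig import sign_off; print(sign_off())"
```

```text
the job is handed in; nothing more can be done
None
```

The screwdriver is put away in the cabinet and the job is handed in, at about 23 s of the allowed 61 s.

- **Door:** I slid the rear door open by its bow handle until it hit the stop, about 113 mm of travel with the force rising to 24 N. It had not moved in the last picture.
- **Screwdriver:** I took the largest driver from the stand and put its shaft through the holder hole until the handle's end met the bar, at about 5 N. Then I let go and backed off.
- **Last checks:** The pictures and depth show the handle standing 0 to 100 mm above the hole's mouth. The scriber is still in the stand, both look-alikes are untouched, and the gripper is clear of everything.
- **Disagreements:**
  - The first estimate of the cabinet's angle was 15°, because it mixed the two door planes. Later fits gave 10.4°, which I used.
  - The two cameras differed by about 2.5 mm on the hole, so I used a value between them. The shaft went in without resistance.
  - The gripper turned about 5° while pressing against the door stop, with no visible effect.

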